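Square the bearing plate in its fixture and swing the keeper over it

ROBOT

A 6-joint arm with a two-finger parallel gripper is mounted at the origin on the work surface. World frame = base frame: x ahead of the robot, y to its left, z up, the work surface at z = 0. Lengths are in mm, angles in rad, forces in N, time in s.
With the tool pointing down it reaches from about 300 to 775 mm from the base axis. Payload 14.6 kg.
Tool frame: the origin (TCP) lies at the very end of the fingers, on their centre line; the grasp point (between the pads) lies 19 mm behind it; z points along the fingers, y is the line along which they close (so a half turn about z gives the same grasp; the last joint's range is limited). The gripper opens to 94 mm and grips with 3 to 60 N. Pads are 16 mm wide; open, the fingers measure 119 mm over their backs; the gripper's body (75 mm by 177 mm) begins 78 mm behind the grasp point.
Start: joints at [-1.306, 0.3, 1.521, -0, 1.321, -0.067], TCP at [179.153, -519.994, 205.446] pointing down, gripper open.
Joint ranges: [-3.03, 3.03], [-0.79, 2.21], [0.23, 2.52], [-1.04, 4.18], [0, 3.07], [-2.55, 2.55]. Speed limits (rad/s): [2.22, 2.22, 2.57, 3.14, 3.14, 3.14].

INTERFACE

Orientations are given as [roll, pitch, yaw] about the fixed x, y, z axes, in that order (R = Rz(yaw) Ry(pitch) Rx(roll)).
In Python, from cell import manip, optics gives the robot as it stands.
- The arm moves only by the shell command python3 -m crank 'ROWS' [FORCE]. ROWS is JSON, a list of rows, each a list of 7 numbers: the opening in per cent of the stroke, from 0 (shut) to 100 (fully open), then the shift along the tool's x, y, z in mm, then the turn, a rotation vector about the tool's x, y, z in rad. A call has 1 to 10 rows; each row is the pose to reach, as a shift and turn from the pose commanded when the call began, along the tool's axes at that moment; what a row does not reach only later rows make up. A row lasts 1/10 s, in which the tool goes at most 50 mm and 8.59 degrees, less where a joint would pass 70% of its speed; a pose out of reach is approached as far as the arm can. A call with a gripper value outside its range is refused whole. The fingers move at their own pace and stop on an object; FORCE is the grip in N (left out, the last holds). Time passes only in rows, so rows that repeat a pose let the fingers close. It gives the time, the measured TCP pose, the force, the opening and the grip force at its end, in the units of the state.
- manip.read_state(): the state, without advancing time (a new reading comes with each control period).
- optics.camera(name): name is "scene" or "top" or "wrist"; returns (picture, depth): 480x640x3 uint8, red, green, blue; 480x640 float32, mm along the optical axis (not along the pixel's ray), 0 where there is no reading.
- optics.calibration(name): a dict with "camera_matrix" (3x3 intrinsics, pixels), "R" (3x3) and "t" (3): a world point X has camera coordinates R X + t. Camera axes: x right, y down, z forward; pixel columns grow to the right and rows downward; lengths in mm; the calibration is good to about 2 mm. A picture is of the moment at which its call begins: read the wrist's pose just before it. calibration takes no time and is no camera call; for the wrist camera it gives the pose at the moment of the call.
- manip.sign_off(): hands the job in; it is judged then, once.
The state is a dict: "clock": time; "joints": joint angles; "qd": joint speeds; "effort": joint torques, N m; "eef_pos": TCP position; "eef_rot": TCP orientation; "wrist_force": force on the tool from outside, world axes, zero at the start; "moment": the same for the moment, N m; "finger_gap": finger opening in mm; "finger_force": force on a finger pad.
Only numpy, scipy, OpenCV 4.12 (cv2) and the standard library are available. Lean on these libraries where they do the work, as an engineer would, in place of code of your own. Each camera call takes 0.05 s, during which the arm holds its last target. There are 200 camera calls.

TASK

The aluminium bearing plate lies askew on the green fixture base. Keeping it flat on the base, turn it square by pushing the free corner diagonally opposite its notched corner, with the notch bearing on the brass peg all the while, and press it home against the red stop pin: a firm but gentle press of about 12 N kept up for half a second, never above 20 N. Then swing the steel keeper bar fully in over the plate, let go, and leave the spanner, specimen box and nut tray alone.

Things in the scene. Friction and masses are not known exactly. Their poses are not given: they have to be found in the camera images.
- base: Pale green fixed steel base, 270 x 270 mm, 20 mm thick, lying on the bench (top face at z = 20 mm). Origin: centre of its underside; z up, x and y along its sides. It carries the locator and the keeper; where it lies and its yaw vary.
- guide: Two grey guide blocks (origin: base -80, 0, 20 mm; axes as base) and the rigid steel locator bar screw-set between them along x, 6 mm either way, differently each time: its setting s is not reported. On it stand a brass peg (axis at x = s, y = 0) and a red stop pin (x = s - 20, y = 74 mm), both 12 mm diameter, 16 mm tall. The plate can touch only peg and pin.
- plate: Loose aluminium plate 180 x 100 x 12 mm, 0.3 to 0.6 kg, flat on the base. Spans x -14..166, y -14..86 mm from its origin (z up, underside), less a 20 mm square corner notch with faces at x = 6, y = 6 mm. Origin: in the notch, on the peg's axis once both notch faces touch the peg. Square: its x, y parallel to the base's. Starts 0.45 to 0.75 rad clockwise of that, notch 4 to 21 mm clear of the peg.
- plate_push (a point): Where to push: the x = 166 mm end face near the free corner diagonally across from the notch (plate frame 166, 72, 6 mm). A push of 1 to 5 N along base -x slides the plate onto the peg; it then turns anticlockwise (from above) if the finger follows the arc about the peg. A straight push jams by friction; going on along the arc after the stop pin is met turns it too far: press along base -x.
- keeper (a joint): Angle of the keeper, a steel bar 72 x 18 x 7 mm, underside 15.5 mm above the base top (3.5 mm over the plate). 0: points along base -x from its pivot, clear of the plate; swings anticlockwise (from above) to its end stop at 1.571, pointing along base -y, over the plate. Starts at 0 to 0.35. No spring; friction of about 0.1 N m holds it where left.
- keeper_pivot (a point): The keeper's pivot axis, at base x = 0, y = 112 mm, at the height of the bar's underside.
- keeper_knob (a point): Centre of the top of the keeper's upright black round knob, 14 mm diameter, 50 mm from the pivot axis; it rises 26 mm above the bar's upper face, its top is 48.5 mm above the base top (bar's upper face 22.5 mm above the base top).
- spanner: Loose steel spanner, 170 mm long, lying on the bench beside the base. Bystander.
- specimen_box: White plastic box with a yellow lid, 106 x 106 x 69 mm, on the bench. Origin: centre of its underside. Bystander.
- nut_tray: White open plastic tray of nuts, 150 x 110 x 30 mm, on the bench. Origin: centre of its underside. Bystander.
Things that resemble listed ones, but are neither listed nor needed, are in the scene too. Leave any brown or turquoise look-alike of the plate alone.

How it is judged:
By the outcome, as a careful person would: the job done as asked, in the order asked, and still so for the second after the job is handed in, with the robot touching nothing.
It also fails if it takes over 64 s, if anything falls off the work surface, if the arm or the gripper's body presses on something with over 40 N, if the wrist force passes 120 N, or if a joint passes its speed limit or range.

## Working session

There is one attempt and no reset: what is moved stays moved. The work goes in short steps, Python scripts to look and compute and a shell command to move; the robot and the scene stay as the last step left them, time stands still between calls to the robot, and variables do not carry over. Pictures are saved under pics/ and viewed, at most 13 in all, crops included, and the job is handed in when it is done.

```bash
ls; mkdir -p pics
cat > h.py <<'E'
from cell import manip, optics
import numpy as np, cv2
from scipy.spatial.transform import Rotation as Ro
def snap(name,fn):
    c=optics.calibration(name); p,d=optics.camera(name)
    cv2.imwrite('pics/'+fn+'.png',cv2.cvtColor(p,cv2.COLOR_RGB2BGR)); np.savez('pics/'+fn+'.npz',d=d,p=p,K=c['camera_matrix'],R=c['R'],t=c['t'])
    return p,d,c
def px(fn,u,v,z=None):
    f=np.load('pics/'+fn+'.npz'); K,R,t=f['K'],f['R'],f['t']
    r=np.linalg.inv(K)@[u,v,1]
    if z is None:
        w=f['d'][int(round(v))-1:int(round(v))+2,int(round(u))-1:int(round(u))+2]; return R.T@(r*np.median(w)-t)
    o=-R.T@t; d=R.T@r; return o+d*(z-o[2])/d[2]
def proj(fn,X):
    f=np.load('pics/'+fn+'.npz'); q=f['K']@(f['R']@np.array(X)+f['t']); return q[:2]/q[2]
E
python3 -c "
from h import *
snap('top','top1');snap('scene','scene1');print(manip.read_state())"
```

```text
pics
{'clock': 0.1, 'joints': array([-1.30556142e+00,  3.00417686e-01,  1.52151208e+00,  8.93802312e-06,
        1.32071518e+00, -6.66097975e-02]), 'qd': array([ 0.00085844, -0.00094114, -0.0006143 ,  0.00030053,  0.00010066,
        0.00083317]), 'effort': array([ 1.53538567e-03, -5.32643974e+01, -3.53280723e+01,  7.09672831e-02,
        2.35823379e-02, -8.13654287e-05]), 'eef_pos': array([ 179.11523506, -519.76613595,  204.94482288]), 'eef_rot': array([-3.14054327e+00, -7.86797809e-05,  3.31842451e-01]), 'wrist_force': array([ 0.67918134, -0.65549877,  0.29695809]), 'moment': array([-0.00795079, -0.0253685 ,  0.08109846]), 'finger_force': 0.0, 'finger_gap': 93.78408420079307}
```

View pics/top1.png

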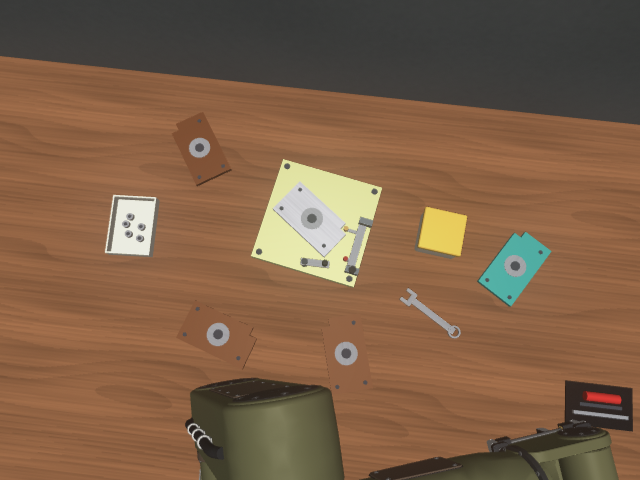

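View pics/scene1.png

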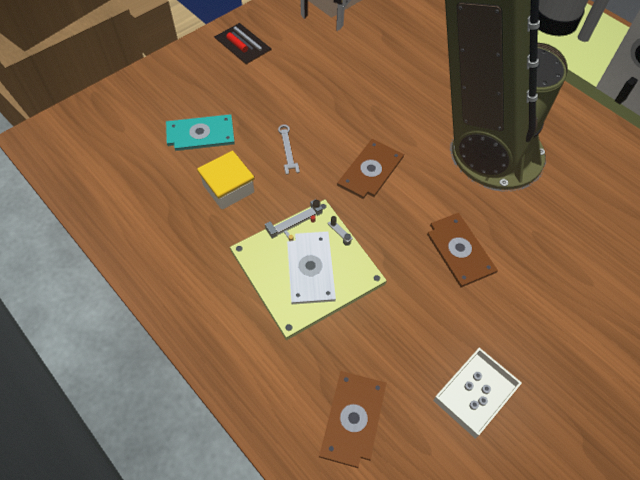

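The top view shows the base at about (284,160), (382,187), (355,286) and (252,256). The locator is on its right side, with the peg at (346,228) and the pin at (346,259). The keeper runs from (304,262) to (327,264), and the plate's push corner is on the left. Next I'll enlarge this area.

```bash
python3 -c "
from h import *
p=cv2.imread('pics/top1.png')[150:300,230:400]; cv2.imwrite('pics/crop1.png',cv2.resize(p,(680,600),interpolation=cv2.INTER_CUBIC))
C=[px('top1',u,v,20) for u,v in [(284,160),(382,187),(355,286),(252,256)]]
print(np.round(C,1)); print(np.mean(C,0)); print(optics.calibration('top'))
for u,v in [(304,262),(325,264),(328,264),(346,228),(346,259),(312,218),(442,230),(130,225),(430,315),(346,353)]: print(u,v,px('top1',u,v).round(1))
"
```

```text
[[ 773.2   25.8   20. ]
 [ 729.3 -235.    20. ]
 [ 466.2 -190.3   20. ]
 [ 511.8   73.6   20. ]]
[620.1215367  -81.47093651  20.        ]
{'camera_matrix': array([[500.30682131,   0.        , 313.41916545],
       [  0.        , 500.30682131, 237.61888907],
       [  0.        ,   0.        ,   1.        ]]), 'R': array([[ 0.11347551, -0.99352576,  0.00546612],
       [-0.97236834, -0.11218539, -0.2047297 ],
       [ 0.20401745,  0.01791672, -0.97880329]]), 't': array([-139.04053589,  556.05137192, 1168.22109977])}
304 262 [507.2 -58.6  47.8]
325 264 [ 505.2 -109.9   66.6]
328 264 [ 509.6 -117.5   44. ]
346 228 [ 606.3 -152.6   37.8]
346 259 [ 528.4 -160.5   35.8]
312 218 [623.4 -65.   32.6]
442 230 [ 620.8 -384.4   68.9]
130 225 [558.1 397.4   5.9]
430 315 [ 417.4 -383.2    6.2]
346 353 [ 302.5 -184.8   13.6]
```

View pics/crop1.png

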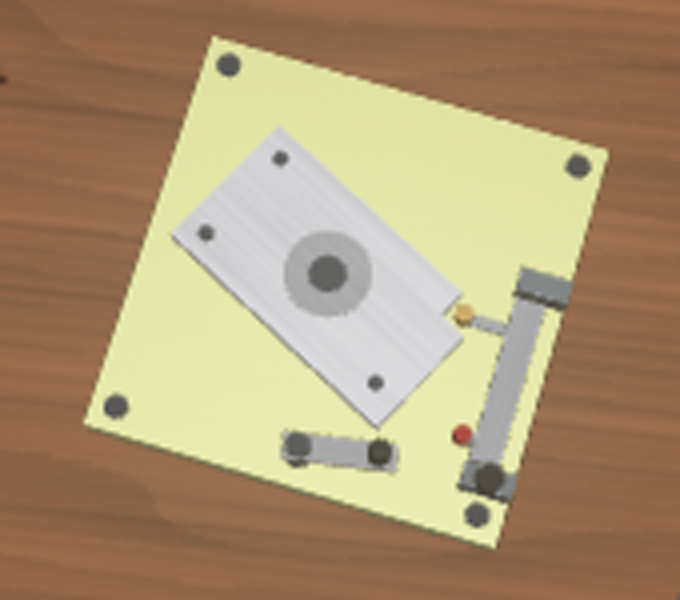

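The enlarged crop gives these crop pixels:
- **Base corners:** (212,37), (608,150), (496,549), (83,425).
- **Plate corners:** (280,127), (173,236), (377,427).
- **Peg, pin and keeper:** peg at (463,314), pin at (462,434), keeper pivot at (297,445), knob at (379,452).

From these I'll fit the poses.

```bash
cat >> h.py <<'E'
def fit(M,W):  # M model Nx2 -> world Nx2: yaw, origin
    M,W=np.array(M,float),np.array(W,float); m,w=M.mean(0),W.mean(0); a,b=M-m,W-w
    y=np.arctan2((a[:,0]*b[:,1]-a[:,1]*b[:,0]).sum(),(a*b).sum()); R=np.array([[np.cos(y),-np.sin(y)],[np.sin(y),np.cos(y)]])
    o=w-R@m; return y,o,np.abs(W-(M@R.T+o)).max()
E
python3 - <<'E'
from h import *
def c(x,y,z): return px('top1',(x+.5)/4-.5+230,(y+.5)/4-.5+150,z)[:2]
B=fit([(135,-135),(-135,-135),(-135,135),(135,135)],[c(212,37,20),c(608,150,20),c(496,549,20),c(83,425,20)]); print(B)
P=fit([(166,-14),(166,86),(-14,86)],[c(280,127,32),c(173,236,32),c(377,427,32)]);print(P)
R=lambda y:np.array([[np.cos(y),-np.sin(y)],[np.sin(y),np.cos(y)]])
tb=lambda w:R(B[0]).T@(w-B[1])
print('plate rel',P[0]-B[0],tb(P[1]),'push',tb(R(P[0])@[166,72]+P[1]),R(P[0])@[166,72]+P[1])
print('peg',tb(c(463,314,36)),'pin',tb(c(462,434,36)),'piv',tb(c(297,445,45)),'knob',tb(c(379,452,68.5)))
E
```

```text
(np.float64(1.393422858022716), array([620.00041238, -78.43134075]), np.float64(1.1021691305431034))
(np.float64(0.9260987628730296), array([ 605.66179089, -146.89354543]), np.float64(1.1688709879822738))
plate rel -0.4673240951496863 [-69.91804476   2.03385175] push [110.71885502  -8.4690259 ] [647.87233689  29.05607749]
peg [-73.994885     0.77623113] pin [-94.30736898  74.20193203] piv [  0.92568415 111.53128366] knob [-48.90803389 104.95170498]
```

```bash
cat >> h.py <<'E'
def go(x,y,z,yaw):  # shift and turn in tool axes
    s=manip.read_state(); R0=Ro.from_euler('xyz',s['eef_rot']); R1=Ro.from_euler('xyz',[np.pi,0,yaw])
    print('shift',R0.inv().apply(np.array([x,y,z])-s['eef_pos']).round(2),'turn',(R0.inv()*R1).as_rotvec().round(3))
E
R='[0,655,-388,55,0,0,-0.594]'; python3 -m crank '[[0,655,-388,55,0,0,-0.594],[0,655,-388,55,0,0,-0.594],[0,655,-388,55,0,0,-0.594],[0,655,-388,55,0,0,-0.594],[0,655,-388,55,0,0,-0.594],[0,655,-388,55,0,0,-0.594],[0,655,-388,55,0,0,-0.594],[0,655,-388,55,0,0,-0.594],[0,655,-388,55,0,0,-0.594],[0,655,-388,55,0,0,-0.594]]'
python3 -c "
from h import *
go(672,61,150,.926)"
```

```text
clock: 1.1
eef_pos: [503.0, -138.0, 169.2]
eef_rot: [-3.141, 0.0, 0.926]
wrist_force: [0.3, -1.2, -0.3]
finger_gap: 17.4
finger_force: 0.0
shift [260.64  15.44  19.17] turn [-0.  0. -0.]
```

```bash
python3 -m crank '[[0,260,15,20,0,0,0],[0,260,15,20,0,0,0],[0,260,15,20,0,0,0],[0,260,15,20,0,0,0],[0,260,15,20,0,0,0],[0,260,15,20,0,0,0],[0,260,15,20,0,0,0]]'
python3 -c "
from h import *
import time
snap('wrist','w1');print(manip.read_state()['eef_pos'])
P0=np.array([605.7,-146.9]);R=lambda y:np.array([[np.cos(y),-np.sin(y)],[np.sin(y),np.cos(y)]])
for m in [(166,-14),(166,86),(-14,86)]: print(proj('w1',[*(P0+R(.926)@m),32]))
print(proj('w1',[672,61,20]))
"
```

```text
clock: 1.8
eef_pos: [670.3, 60.1, 148.1]
eef_rot: [-3.14, 0.001, 0.928]
wrist_force: [-0.2, -1.1, -0.2]
finger_gap: 0.7
finger_force: 0.0
[669.9165431   58.69469447 148.66805541]
[409.59322714 279.4210016 ]
[304.8815572  279.06807749]
[306.37983259 429.07205096]
[319.71057319 235.3928818 ]
```

View pics/w1.png

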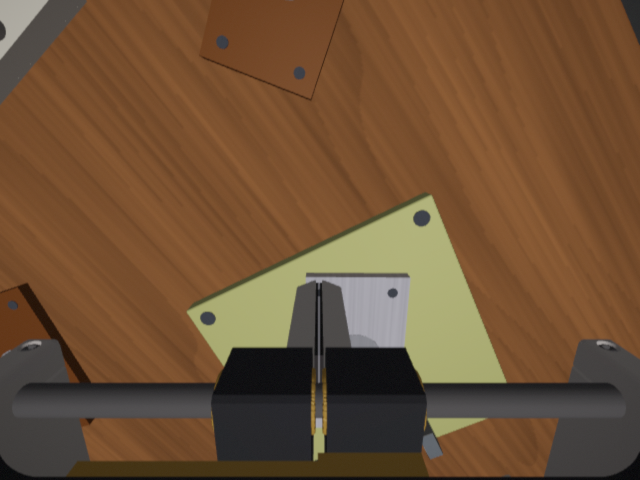

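The wrist view confirms the plate fit: the end face's corners are at (306,274) and (409,275), about 3 mm further out than predicted. The shut fingertips are at (320,284). I'll lower beside the end face.

```bash
python3 -c "
from h import *
R=lambda y:np.array([[np.cos(y),-np.sin(y)],[np.sin(y),np.cos(y)]])
w=[605.7,-146.9]+R(.926)@[190,76]; print(w); go(*w,25,.926)
C=[620.0,-78.4]
for m in [(135,-135),(135,135)]: print(proj('w1',[*(C+R(1.3934)@m),20]))
"
```

```text
[659.15589038  50.63092868]
shift [-12.79  -3.65 123.68] turn [-0.001  0.001  0.   ]
[430.56584479 195.19195343]
[184.07172275 312.87110374]
```

```bash
python3 -m crank '[[0,-6,-2,50,0,0,0],[0,-13,-4,100,0,0,0],[0,-13,-4,122,0,0,0],[0,-13,-4,122,0,0,0],[0,-13,-4,122,0,0,0]]'
python3 -c "
from h import *
s=manip.read_state();print(s['eef_pos'],s['eef_rot'],s['wrist_force'])"
```

```text
clock: 2.35
eef_pos: [659.6, 49.7, 29.1]
eef_rot: [3.14, -0.001, 0.925]
wrist_force: [0.3, -0.0, 0.5]
finger_gap: 0.1
finger_force: 0.0
[659.61807923  49.70423809  29.07519066] [ 3.14045080e+00 -7.99081224e-04  9.24525054e-01] [ 0.31088374 -0.03082749  0.52872731]
```

```bash
python3 -m crank '[[0,-2,1,2,0,0,0],[0,-4,2,2,0,0,0],[0,-6,3,2,0,0,0],[0,-8,4,2,0,0,0],[0,-9,4.5,2,0,0,0],[0,-10,5,2,0,0,0],[0,-11,5.5,2,0,0,0],[0,-12,6,2,0,0,0],[0,-12,6,2,0,0,0]]'
```

```text
clock: 3.25
eef_pos: [656.9, 37.6, 25.4]
eef_rot: [-3.142, 0.0, 0.926]
wrist_force: [0.7, 0.7, -0.3]
finger_gap: 0.8
finger_force: 0.0
```

```bash
python3 -m crank '[[0,-1,0.5,0,0,0,0],[0,-2,1,0,0,0,0],[0,-3,1.5,0,0,0,0],[0,-4,2,0,0,0,0],[0,-4,2,0,0,0,0]]'; python3 -m crank '[[0,-1,0.5,0,0,0,0],[0,-2,1,0,0,0,0],[0,-3,1.5,0,0,0,0],[0,-3,1.5,0,0,0,0]]'
```

```text
clock: 3.75
eef_pos: [656.1, 33.2, 25.4]
eef_rot: [-3.142, -0.0, 0.926]
wrist_force: [-0.0, 1.2, 0.1]
finger_gap: 0.5
finger_force: 0.5
clock: 4.15
eef_pos: [655.8, 31.9, 25.5]
eef_rot: [-3.141, -0.003, 0.926]
wrist_force: [3.4, 14.7, -2.6]
finger_gap: 0.1
finger_force: 6.6
```

The plate is now on the peg (15 N, directed along base x). I'll ease off 1 mm and start the arc, turning the tool with the plate.

```bash
python3 -m crank '[[0,0.9,-0.5,0,0,0,0],[0,0.2,-2.2,0,0,0,-0.01],[0,-0.5,-4,0,0,0,-0.02],[0,-1.3,-5.7,0,0,0,-0.03],[0,-2,-7.4,0,0,0,-0.04],[0,-2.8,-9.2,0,0,0,-0.05]]'
cat >> h.py <<'E'
B0=np.array([620.0,-78.4]);BY=1.3934
def st(peg=(-74,.8)):
    s=manip.read_state(); r=lambda a,v:np.array([np.cos(a)*v[0]+np.sin(a)*v[1],-np.sin(a)*v[0]+np.cos(a)*v[1]])
    p=r(BY,s['eef_pos'][:2]-B0); f=r(BY,s['wrist_force'][:2]); y=s['eef_rot'][2]-BY
    q=r(y,p-np.array(peg)); print('t',s['clock'],'base',p.round(1),'F base',f.round(1),'yaw rel',y.round(4),'tip in plate',q.round(1),'z',s['eef_pos'][2].round(1))
E
python3 -c "
from h import *
st()"
```

```text
clock: 4.75
eef_pos: [646.5, 34.2, 25.4]
eef_rot: [-3.141, -0.001, 0.976]
wrist_force: [1.5, 8.1, -0.4]
finger_gap: 0.7
finger_force: 3.6
t 4.75 base [115.5  -6.2] F base [ 8.3 -0.1] yaw rel -0.4169 tip in plate [176.1  70.3] z 25.4
```

```bash
python3 -m crank '[[0,-0.4,-1.8,0,0,0,-0.01],[0,-1.1,-3.5,0,0,0,-0.02],[0,-1.9,-5.2,0,0,0,-0.03],[0,-2.7,-7,0,0,0,-0.04],[0,-3.4,-8.7,0,0,0,-0.05],[0,-4.2,-10.4,0,0,0,-0.06],[0,-5.1,-12.1,0,0,0,-0.07],[0,-5.9,-13.8,0,0,0,-0.08]]'; 
python3 -c "
from h import *
st();snap('scene','s2'); p=cv2.imread('pics/s2.png')[190:345,220:400]; cv2.imwrite('pics/s2c.png',cv2.resize(p,(696,600),interpolation=cv2.INTER_CUBIC))"
```

```text
clock: 5.55
eef_pos: [631.7, 36.6, 25.4]
eef_rot: [-3.141, -0.001, 1.056]
wrist_force: [2.0, 5.1, -1.0]
finger_gap: 0.3
finger_force: 2.4
t 5.55 base [115.3   8.8] F base [ 5.4 -1.1] yaw rel -0.3371 tip in plate [176.   70.1] z 25.4
```

View pics/s2c.png

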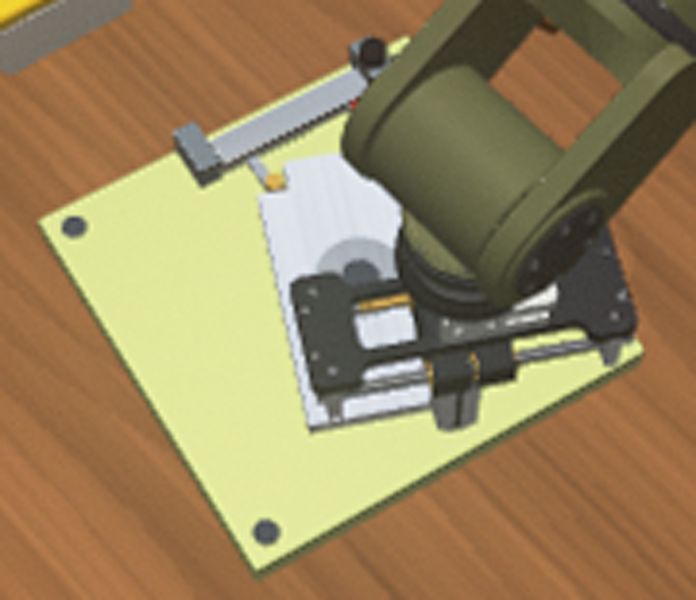

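The peg at (275,182) in the crop is sitting in the notch, and the fingertips at (455,420) are on the end face. The plate is turning, so I'll continue the arc.

```bash
python3 -m crank '[[0,-0.7,-1.8,0,0,0,-0.01],[0,-1.4,-3.5,0,0,0,-0.02],[0,-2.2,-5.2,0,0,0,-0.03],[0,-3,-7,0,0,0,-0.04],[0,-3.7,-8.7,0,0,0,-0.05],[0,-4.5,-10.4,0,0,0,-0.06],[0,-5.4,-12.1,0,0,0,-0.07],[0,-6.2,-13.8,0,0,0,-0.08],[0,-7,-15.5,0,0,0,-0.09],[0,-7.9,-17.2,0,0,0,-0.1]]'; 
python3 -c "
from h import *
st()"
```

```text
clock: 6.6
eef_pos: [612.7, 37.8, 25.4]
eef_rot: [-3.141, -0.0, 1.157]
wrist_force: [-0.1, 6.1, -1.6]
finger_gap: 0.2
finger_force: 2.4
t 6.6 base [113.1  27.7] F base [5.9 1.2] yaw rel -0.2369 tip in plate [175.5  70.1] z 25.4
```

```bash
python3 -m crank '[[0,-0.7,-1.8,0,0,0,-0.01],[0,-1.4,-3.5,0,0,0,-0.02],[0,-2.2,-5.2,0,0,0,-0.03],[0,-3,-7,0,0,0,-0.04],[0,-3.7,-8.7,0,0,0,-0.05],[0,-4.5,-10.4,0,0,0,-0.06],[0,-5.4,-12.1,0,0,0,-0.07],[0,-6.2,-13.8,0,0,0,-0.08],[0,-7,-15.5,0,0,0,-0.09],[0,-7.9,-17.2,0,0,0,-0.1]]'; 
python3 -c "
from h import *
st()"
```

```text
clock: 7.6
eef_pos: [593.9, 37.1, 25.5]
eef_rot: [3.141, 0.0, 1.257]
wrist_force: [1.2, 0.1, -0.0]
finger_gap: 0.4
finger_force: 0.6
t 7.6 base [109.1  46. ] F base [ 0.4 -1.2] yaw rel -0.1368 tip in plate [175.2  69.8] z 25.5
```

```bash
python3 -m crank '[[0,-0.3,0,0,0,0,0],[0,-0.6,0,0,0,0,0],[0,-0.6,0,0,0,0,0]]'; 
python3 -c "
from h import *
st();snap('scene','s3'); p=cv2.imread('pics/s3.png')[190:345,220:400]; cv2.imwrite('pics/s3c.png',cv2.resize(p,(696,600),interpolation=cv2.INTER_CUBIC))"
```

```text
clock: 7.9
eef_pos: [593.8, 37.0, 25.5]
eef_rot: [-3.142, -0.0, 1.256]
wrist_force: [-0.2, 3.9, 1.9]
finger_gap: 0.7
finger_force: 1.7
t 7.9 base [108.9  46.2] F base [3.8 0.9] yaw rel -0.1377 tip in plate [175.   70.1] z 25.5
```

View pics/s3c.png

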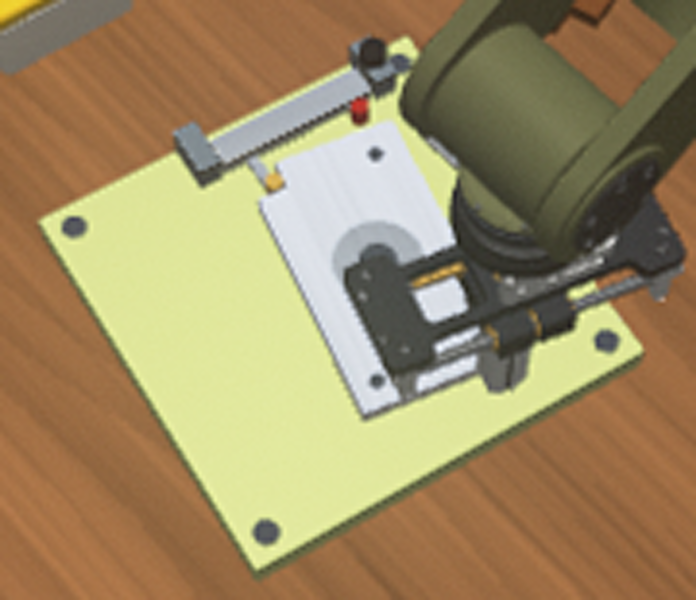

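The plate is about 0.14 rad short of square: the pin at (360,110) is still about 10 mm clear, and the peg is in the notch. I'll continue with a slight inward bias.

```bash
python3 -m crank '[[0,-0.8,-1.8,0,0,0,-0.01],[0,-1.5,-3.5,0,0,0,-0.02],[0,-2.4,-5.2,0,0,0,-0.03],[0,-3.2,-7,0,0,0,-0.04],[0,-4,-8.7,0,0,0,-0.05],[0,-4.8,-10.4,0,0,0,-0.06],[0,-5.7,-12.1,0,0,0,-0.07],[0,-6.6,-13.8,0,0,0,-0.08],[0,-7.4,-15.5,0,0,0,-0.09]]'; 
python3 -c "
from h import *
st()"
```

```text
clock: 8.85
eef_pos: [576.6, 34.8, 25.5]
eef_rot: [3.141, -0.0, 1.347]
wrist_force: [0.4, 5.4, 0.9]
finger_gap: 0.4
finger_force: 2.7
t 8.85 base [103.8  62.7] F base [5.4 0.5] yaw rel -0.0466 tip in plate [174.7  70.1] z 25.5
```

```bash
python3 -m crank '[[0,-0.4,-0.9,0,0,0,-0.005],[0,-0.8,-1.8,0,0,0,-0.01],[0,-1.2,-2.6,0,0,0,-0.015],[0,-1.5,-3.5,0,0,0,-0.02],[0,-1.9,-4.3,0,0,0,-0.025],[0,-2.3,-5.2,0,0,0,-0.03]]'; 
python3 -c "
from h import *
st()"
```

```text
clock: 9.45
eef_pos: [571.1, 33.8, 25.6]
eef_rot: [3.141, -0.0, 1.377]
wrist_force: [1.0, 6.0, 0.4]
finger_gap: 0.2
finger_force: 3.0
t 9.45 base [101.8  68. ] F base [6.1 0.1] yaw rel -0.0168 tip in plate [174.6  70.1] z 25.6
```

```bash
for i in 1; do python3 -m crank '[[0,-0.2,-0.5,0,0,0,-0.003],[0,-0.4,-0.9,0,0,0,-0.005],[0,-0.6,-1.4,0,0,0,-0.008]]'; python3 -c "
from h import *
st()"; done
```

```text
clock: 9.75
eef_pos: [569.7, 33.5, 25.6]
eef_rot: [3.141, -0.001, 1.384]
wrist_force: [2.2, 7.5, 0.7]
finger_gap: 0.4
finger_force: 3.7
t 9.75 base [101.3  69.3] F base [ 7.8 -0.9] yaw rel -0.009 tip in plate [174.7  70.1] z 25.6
```

```bash
python3 -m crank '[[0,-0.2,-0.5,0,0,0,-0.003],[0,-0.3,-0.9,0,0,0,-0.005],[0,-0.3,-0.9,0,0,0,-0.005]]'; python3 -c "
from h import *
st()"
```

```text
clock: 10.05
eef_pos: [568.9, 33.6, 25.5]
eef_rot: [3.141, -0.001, 1.389]
wrist_force: [3.1, 9.2, -0.3]
finger_gap: 0.6
finger_force: 4.2
t 10.05 base [101.2  70.1] F base [ 9.6 -1.4] yaw rel -0.0039 tip in plate [174.9  70. ] z 25.5
```

```bash
python3 -c "
from h import *
snap('scene','s4'); p=cv2.imread('pics/s4.png')[195:320,255:380]; cv2.imwrite('pics/s4c.png',cv2.resize(p,(600,600),interpolation=cv2.INTER_CUBIC));st()"
```

```text
t 10.1 base [101.2  70.1] F base [ 8.7 -1.2] yaw rel -0.0039 tip in plate [174.9  70. ] z 25.5
```

View pics/s4c.png

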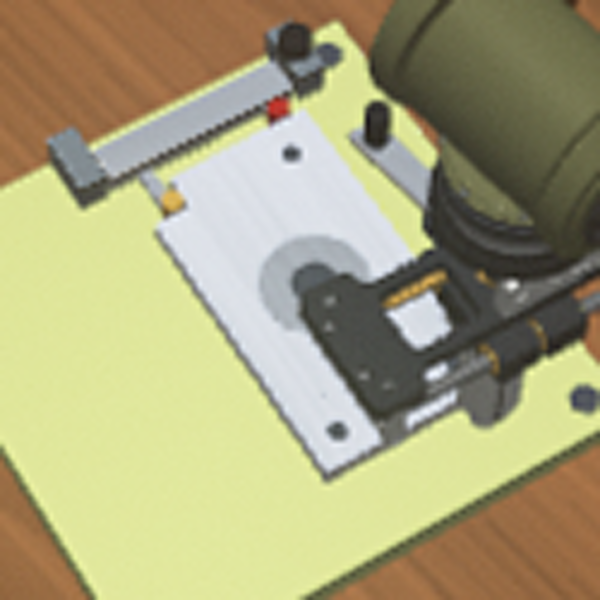

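The plate edge is now at the red pin (278,108) and the peg (172,203) is in the notch. Next I'll press along base -x.

```bash
python3 -m crank '[[0,-0.15,0,0,0,0,0],[0,-0.3,0,0,0,0,0],[0,-0.3,0,0,0,0,0]]'; python3 -c "
from h import *
st()"
```

```text
clock: 10.4
eef_pos: [568.9, 33.5, 25.6]
eef_rot: [3.141, -0.001, 1.389]
wrist_force: [2.5, 10.0, 0.0]
finger_gap: 0.4
finger_force: 5.1
t 10.4 base [101.2  70.1] F base [10.2 -0.7] yaw rel -0.004 tip in plate [174.9  70. ] z 25.6
```

```bash
python3 -m crank '[[0,-0.1,-0.3,0,0,0,0],[0,-0.1,-0.6,0,0,0,-0.002],[0,-0.1,-0.6,0,0,0,-0.002]]'; python3 -c "
from h import *
st()"
```

```text
clock: 10.7
eef_pos: [568.2, 33.6, 25.6]
eef_rot: [3.141, -0.001, 1.391]
wrist_force: [3.2, 10.1, 1.6]
finger_gap: 0.7
finger_force: 5.4
t 10.7 base [101.1  70.7] F base [10.5 -1.4] yaw rel -0.0019 tip in plate [175.   70.3] z 25.6
```

The pin has been met: x has stopped following the arc. The +y drag (Fy -1.4) could turn the plate too far, so I'll ease back along -y until the force line passes between the peg and the pin.

```bash
python3 -m crank '[[0,0,0.3,0,0,0,0],[0,0,0.6,0,0,0,0],[0,0,0.9,0,0,0,0],[0,0,0.9,0,0,0,0]]'; python3 -c "
from h import *
st()"
```

```text
clock: 11.1
eef_pos: [568.7, 33.5, 25.5]
eef_rot: [-3.141, -0.001, 1.391]
wrist_force: [0.2, 11.9, 1.7]
finger_gap: 0.5
finger_force: 5.4
t 11.1 base [101.1  70.2] F base [11.8  1.9] yaw rel -0.002 tip in plate [175.   69.8] z 25.5
```

```bash
python3 -m crank '[[0,-0.1,0,0,0,0,0],[0,-0.1,0,0,0,0,0],[0,-0.1,0,0,0,0,0],[0,-0.1,0,0,0,0,0]]'; python3 -m crank '[[0,0,0,0,0,0,0],[0,0,0,0,0,0,0],[0,0,0,0,0,0,0],[0,0,0,0,0,0,0]]';python3 -c "
from h import *
st()"
```

```text
clock: 11.5
eef_pos: [568.7, 33.5, 25.5]
eef_rot: [-3.141, -0.001, 1.391]
wrist_force: [0.3, 11.6, 2.3]
finger_gap: 0.9
finger_force: 5.8
clock: 11.9
eef_pos: [568.8, 33.5, 25.5]
eef_rot: [-3.141, -0.001, 1.391]
wrist_force: [-0.8, 11.9, 2.6]
finger_gap: 0.3
finger_force: 5.8
t 11.9 base [101.1  70.2] F base [11.5  2.9] yaw rel -0.002 tip in plate [175.   69.7] z 25.5
```

The press held at about 12 N for 0.8 s. I'll back off along base +x and rise.

```bash
python3 -m crank '[[0,1,0,0,0,0,0],[0,6,0,0,0,0,0],[0,16,0,0,0,0,0],[0,20,0,-30,0,0,0],[40,20,0,-80,0,0,0],[40,20,0,-95,0,0,0],[40,20,0,-95,0,0,0]]'; python3 -c "
from h import *
st()
snap('top','t5'); p=cv2.imread('pics/t5.png')[150:300,230:400]; cv2.imwrite('pics/t5c.png',cv2.resize(p,(680,600),interpolation=cv2.INTER_CUBIC))
R=np.array([[np.cos(BY),-np.sin(BY)],[np.sin(BY),np.cos(BY)]])
k=B0+R@[-49,105.3]; print(k); go(*k,110,1.391)"
```

```text
clock: 12.6
eef_pos: [573.6, 52.6, 122.9]
eef_rot: [3.137, -0.001, 1.391]
wrist_force: [0.3, 0.4, -0.6]
finger_gap: 21.1
finger_force: 0.0
t 12.6 base [120.8  68.8] F base [ 0.4 -0.2] yaw rel -0.0022 tip in plate [194.6  68.4] z 122.9
[ 507.70562566 -108.04900489]
shift [-169.56  -35.27   10.75] turn [0.001 0.    0.   ]
```

View pics/t5c.png

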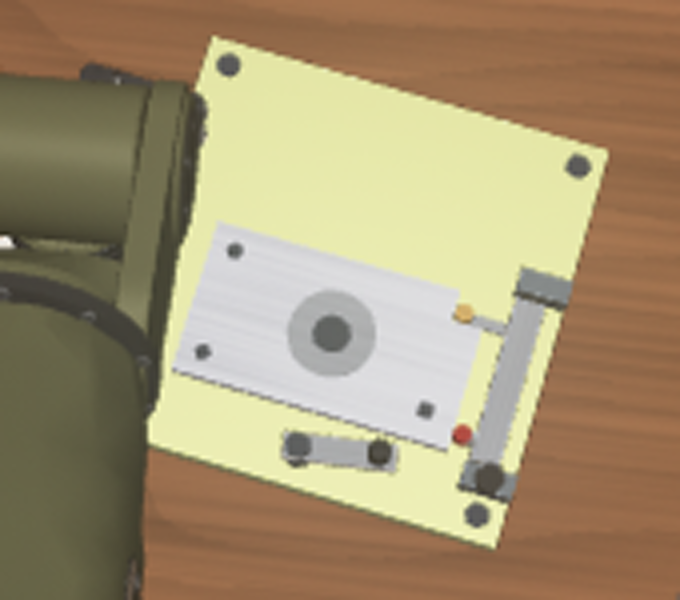

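The plate is square on the peg (464,313) and the pin (461,434). The keeper hasn't moved: pivot at (297,445), knob at (379,452). I'll move over the knob.

```bash
python3 -m crank '[[40,-50,-10,5,0,0,0],[40,-100,-20,10,0,0,0],[40,-150,-30,11,0,0,-0.07],[40,-170,-35,11,0,0,-0.13],[40,-170,-35,11,0,0,-0.13],[40,-170,-35,11,0,0,-0.13]]'; python3 -c "
from h import *
st(); go(507.7,-108,46,1.523)
snap('wrist','w6');print(proj('w6',[507.7,-108,68.5]))"
```

```text
clock: 13.25
eef_pos: [507.2, -108.6, 108.2]
eef_rot: [-3.14, -0.0, 1.519]
wrist_force: [0.5, -0.3, 0.1]
finger_gap: 37.8
finger_force: 0.0
t 13.25 base [-49.6 105.7] F base [-0.2 -0.6] yaw rel 0.1254 tip in plate [ 37.3 101. ] z 108.2
shift [ 0.56  0.58 62.21] turn [-0.002 -0.    -0.004]
[319.12914058 270.23531233]
```

View pics/w6.png

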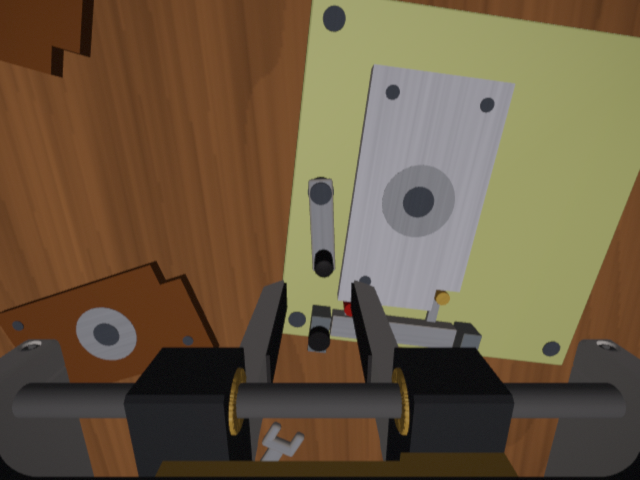

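The knob top is at (323,268), within 4 px of the prediction, and the fingers straddle it. I'll lower and grip lightly.

```bash
python3 -m crank '[[40,0.5,2,40,0,0,0],[40,0.5,2,62,0,0,0],[40,0.5,2,62,0,0,0],[14,0.5,2,62,0,0,0],[10,0.5,2,62,0,0,0],[10,0.5,2,62,0,0,0],[10,0.5,2,62,0,0,0]]' 8; python3 -c "
from h import *
st()"
```

```text
clock: 14.0
eef_pos: [510.3, -108.4, 48.4]
eef_rot: [3.14, 0.0, 1.521]
wrist_force: [0.3, 1.2, 4.6]
finger_gap: 13.7
finger_force: 8.0
t 14.0 base [-48.9 102.7] F base [ 1.3 -0.1] yaw rel 0.1273 tip in plate [37.8 97.9] z 48.4
```

```bash
cat >> h.py <<'E'
def swing(th0,dths,yaw):  # tool-axis shifts for knob arc from th0
    k=lambda t:50*np.array([-np.cos(t),-np.sin(t)])
    for d in dths:
        v=k(th0+d)-k(th0); c,s=np.cos(yaw),np.sin(yaw); print(round(d,2),(c*v[0]+s*v[1]).round(1),(-(-s*v[0]+c*v[1])).round(1))
E
python3 -c "
from h import *
st();swing(.187,np.arange(1,11)*.1,.127)"
```

```text
t 14.0 base [-48.9 102.7] F base [ 1.3 -0.1] yaw rel 0.1273 tip in plate [37.8 97.9] z 48.4
0.1 0.5 5.0
0.2 1.6 9.9
0.3 3.1 14.6
0.4 5.1 19.2
0.5 7.5 23.6
0.6 10.4 27.7
0.7 13.7 31.4
0.8 17.3 34.9
0.9 21.2 38.0
1.0 25.5 40.6
```

Raising 2 mm as well, because a small upward force showed.

```bash
python3 -m crank '[[10,0.5,5,-2,0,0,-0.1],[10,1.6,9.9,-2,0,0,-0.2],[10,3.1,14.6,-2,0,0,-0.3],[10,5.1,19.2,-2,0,0,-0.4],[10,7.5,23.6,-2,0,0,-0.5]]' 8; python3 -c "
from h import *
st()"
```

```text
clock: 14.5
eef_pos: [533.4, -102.8, 49.3]
eef_rot: [-3.141, 0.001, 2.025]
wrist_force: [-0.5, -7.0, -5.5]
finger_gap: 13.9
finger_force: 8.0
t 14.5 base [-39.3  80.9] F base [-7.  -0.7] yaw rel 0.6312 tip in plate [75.3 44.2] z 49.3
```

```bash
python3 -c "
from h import *
swing(.675,np.arange(1,11)*.1,.631)"
```

```text
0.1 0.5 5.0
0.2 1.4 9.9
0.3 2.9 14.7
0.4 4.8 19.3
0.5 7.2 23.7
0.6 10.0 27.8
0.7 13.2 31.7
0.8 16.7 35.2
0.9 20.6 38.3
1.0 24.8 41.0
```

```bash
python3 -m crank '[[10,0.5,5,0,0,0,-0.1],[10,1.4,9.9,0,0,0,-0.2],[10,2.9,14.7,0,0,0,-0.3],[10,4.8,19.3,0,0,0,-0.4],[10,7.2,23.7,0,0,0,-0.5],[10,10,27.8,0,0,0,-0.6],[10,13.2,31.7,0,0,0,-0.7]]' 8; python3 -c "
from h import *
st()"
```

```text
clock: 15.2
eef_pos: [557.0, -77.1, 49.5]
eef_rot: [-3.141, 0.002, 2.724]
wrist_force: [4.4, -5.8, -7.5]
finger_gap: 13.6
finger_force: 8.0
t 15.2 base [-9.8 62.3] F base [-4.9 -5.3] yaw rel 1.3311 tip in plate [ 74.9 -47.7] z 49.5
```

```bash
python3 -m crank '[[10,0.7,2.5,0.5,0,0,-0.05],[10,0.9,5,0.5,0,0,-0.1],[10,1.3,7.5,0.5,0,0,-0.15],[10,1.9,9.5,0.5,0,0,-0.19]]' 8; python3 -c "
from h import *
st()"; python3 -m crank '[[10,0,0.7,0,0,0,0],[10,0,1.4,0,0,0,0],[10,0,1.4,0,0,0,0]]' 8; python3 -c "
from h import *
st()"
```

```text
clock: 15.6
eef_pos: [559.7, -67.6, 49.5]
eef_rot: [-3.141, 0.003, 2.913]
wrist_force: [8.8, -5.2, -7.1]
finger_gap: 14.0
finger_force: 8.0
t 15.6 base [ 0.  61.3] F base [-3.6 -9.6] yaw rel 1.5191 tip in plate [ 64.2 -70.8] z 49.5
clock: 15.9
eef_pos: [559.8, -66.6, 49.5]
eef_rot: [-3.141, 0.003, 2.911]
wrist_force: [6.7, -7.1, -4.8]
finger_gap: 13.7
finger_force: 8.0
t 15.9 base [ 1.  61.3] F base [-5.8 -7.8] yaw rel 1.5172 tip in plate [ 64.4 -71.7] z 49.5
```

```bash
python3 -m crank '[[10,-0.5,0.6,0,0,0,0],[10,-0.8,1.2,0,0,0,0],[10,-0.8,1.2,0,0,0,0]]' 8; python3 -c "
from h import *
st()"
```

```text
clock: 16.2
eef_pos: [560.0, -66.5, 49.4]
eef_rot: [-3.139, 0.001, 2.91]
wrist_force: [-0.9, -13.2, -0.2]
finger_gap: 13.9
finger_force: 8.0
t 16.2 base [ 1.2 61.2] F base [-13.1  -1.4] yaw rel 1.5169 tip in plate [ 64.3 -71.8] z 49.4
```

End stop reached: 13 N with no further motion. I'll open, rise and look.

```bash
python3 -m crank '[[10,0,-0.8,0,0,0,0],[25,0,-0.8,0,0,0,0],[40,0,-0.8,0,0,0,0],[40,0,-0.8,0,0,0,0],[40,0,-0.8,-30,0,0,0],[40,0,-0.8,-80,0,0,0],[40,-50,-0.8,-120,0,0,0],[40,-100,-0.8,-130,0,0,0],[40,-150,-0.8,-130,0,0,0],[40,-150,-0.8,-130,0,0,0]]'; python3 -c "
from h import *
st()
snap('top','t7'); p=cv2.imread('pics/t7.png')[150:300,230:400]; cv2.imwrite('pics/t7c.png',cv2.resize(p,(680,600),interpolation=cv2.INTER_CUBIC))"
```

```text
clock: 17.2
eef_pos: [708.1, -100.3, 178.5]
eef_rot: [3.142, 0.001, 2.911]
wrist_force: [-0.6, -0.1, 0.0]
finger_gap: 37.8
finger_force: 0.0
t 17.2 base [ -6.  -90.6] F base [-0.2  0.5] yaw rel 1.5173 tip in plate [-87.6 -72.8] z 178.5
```

View pics/t7c.png

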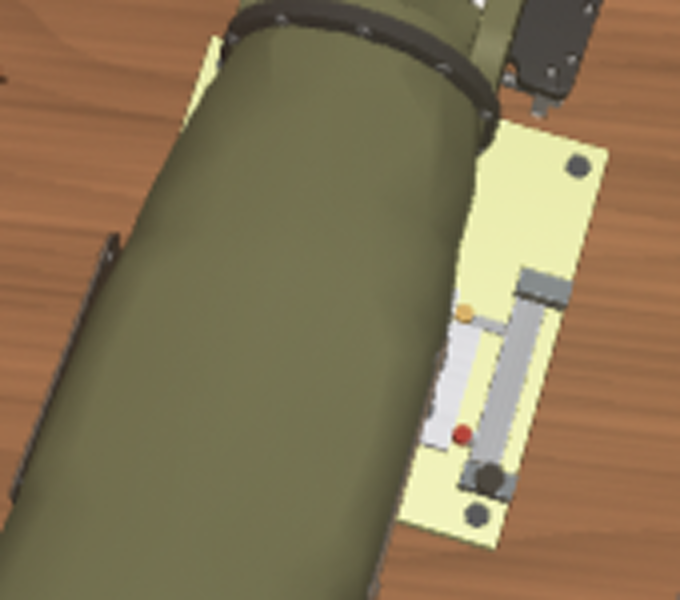

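The arm hides the keeper in this view, so I'll move it aside and look again.

```bash
python3 -m crank '[[40,100,300,0,0,0,0],[40,100,300,0,0,0,0],[40,100,300,0,0,0,0],[40,100,300,0,0,0,0],[40,100,300,0,0,0,0],[40,100,300,0,0,0,0],[40,100,300,0,0,0,0],[40,100,300,0,0,0,0]]'; python3 -c "
from h import *
snap('top','t8'); p=cv2.imread('pics/t8.png')[150:300,230:400]; cv2.imwrite('pics/t8c.png',cv2.resize(p,(680,600),interpolation=cv2.INTER_CUBIC))"
```

```text
clock: 18.05
eef_pos: [676.0, 217.6, 178.8]
eef_rot: [-3.142, -0.0, 2.914]
wrist_force: [0.0, -1.4, -0.0]
finger_gap: 37.8
finger_force: 0.0
```

View pics/t8c.png

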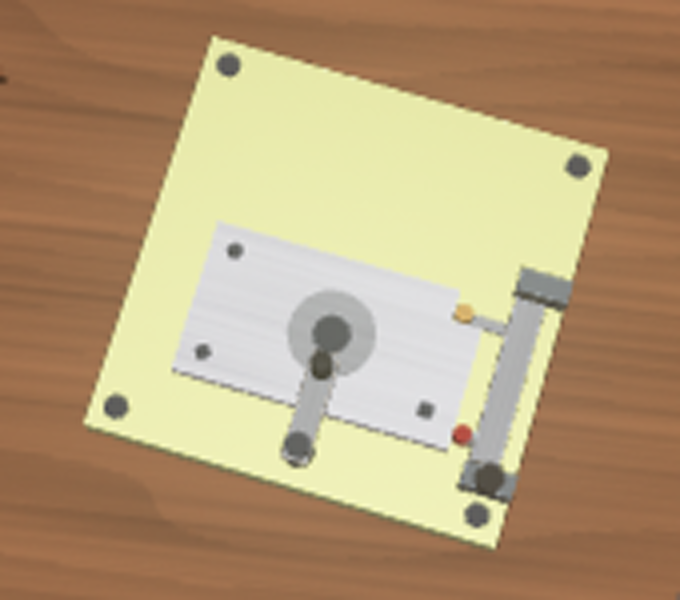

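The keeper points along base -y over the plate, with its pivot at (298,447) and knob at (320,365). The plate hasn't moved from the peg and pin.

```bash
python3 -c "
from cell import manip
print(manip.sign_off())"
```

```text
the job is handed in; nothing more can be done
None
```

The job is handed in at about 18 s: the plate is square on the peg and stop pin after a press held at about 12 N for 0.8 s, the keeper is swung in to its end stop, and the arm is clear without having gone near the spanner, box or tray. The highest push reading was about 15 N, though force was only read at the end of each move.

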